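# Spin the index disc and brake it on its mark

### The arm

A 6-joint arm with a two-finger parallel gripper is mounted at the origin on a cart in front of the work surface, level with it; the furniture and walls round the work are solid. World frame = base frame: x ahead of the robot, y to its left, z up, the work surface at z = 0. Lengths are in mm, angles in rad, forces in N, time in s.
With the tool pointing down it reaches from about 400 to 925 mm from the base axis. Payload 12.5 kg.
Tool frame: the origin (TCP) lies midway between the tips of the shut fingers; the grasp point (between the pads) lies 19 mm behind it; z points along the fingers, y is the line along which they close (so a half turn about z gives the same grasp; the last joint's range is limited). The gripper opens to 95 mm and grips with 3 to 60 N. Pads are 20 mm wide; open, the fingers measure 119 mm over their backs; the gripper's body (75 mm by 180 mm) begins 59 mm behind the grasp point.
Start: joints at [-1.416, 0.491, 1.559, -0, 1.092, -0.106], TCP at [161.181, -603.877, 214.661] pointing down, gripper open.
Joint ranges: [-3.1, 3.1], [-0.84, 2.19], [0.05, 2.79], [-1.13, 4.28], [0.06, 2.93], [-2.69, 2.69]. Speed limits (rad/s): [2.22, 2.22, 2.79, 3.14, 3.14, 3.14].

### API

Orientations are given as [roll, pitch, yaw] about the fixed x, y, z axes, in that order (R = Rz(yaw) Ry(pitch) Rx(roll)).
In Python, from cell import state, viewer, env, models gives the robot as it stands. The module is installed in compiled form; this text tells all that it offers.
- The arm moves only by the tool arm_command, never from a script. Its argument "rows" is a list of rows, each a list of 2 entries, a list of its own where there are three numbers: the shift along the tool's x, y, z normalised to -1 to 1, where 1 is 0.25 m, then the turn about the tool's z normalised to -1 to 1, where 1 is pi rad. A call has exactly 5 rows; each row shifts and turns the commanded pose from where the row before left it, along the tool's axes as they then stand; what a row does not reach is not made up. A row lasts 1/10 s, in which the tool goes at most 50 mm and 8.59 degrees, less where a joint would pass 70% of its speed; a pose out of reach is approached as far as the arm can. A call with a number of a shift or a turn outside -1 to 1 is refused whole. A call with a gripper value outside its range is refused whole. "claw" is the opening, from 0 (shut) to 1 (fully open), set as the call begins (left out, the last holds). The fingers move at their own pace and stop on an object; the grip force is fixed at half the most. Time passes only in rows, so rows that do not move let the fingers close, or fill a call up. It gives the time, the measured TCP pose, the force, the opening and the grip force at its end, in the units of the state.
- state(): the state, without advancing time (a new reading comes with each control period).
- viewer.read_camera(name): name is "side" or "top"; returns (picture, depth): 384x512x3 uint8, red, green, blue; 384x512 float32, mm along the optical axis (not along the pixel's ray), 0 where there is no reading.
- viewer.get_calibration(name): a dict with "camera_matrix" (3x3 intrinsics, pixels), "world_to_cam" (4x4, takes a point from world to camera coordinates). Camera axes: x right, y up, looking along -z (the intrinsics and any distortion apply to the point x, -y, -z); pixel columns grow to the right and rows downward; lengths in mm; the calibration is good to about 2 mm. A picture is of the moment at which its call begins. get_calibration takes no time and is no camera call.
- env.job_done(): hands the job in; it is judged then, once.
Trained networks look in the newest picture that a camera, given by its name, has taken for a name from the list of things; names that differ only in an ending like _2 or _b are one class to them, and where a whole thing is asked for, a point or a joint stands for the part that bears it (a point fixed in the world has none). Each returns a list of dicts, best first, with "confidence" (0 to 1); they miss things now and then, are a little off and sometimes report something else, mostly with a low value. They report only what shows in the picture. A call takes as long as a camera call.
- models.search_frame(camera, label): "position" ([x, y, z] in mm, in world coordinates, good to about 4 mm: the middle of the surface that is visible of it).
- models.mark_of(camera, label): "position" ([x, y, z] in mm, in world coordinates, good to about 4 mm: a listed point, or the origin of a listed thing).
The state is a dict: "t": time; "joints": joint angles; "qvel": joint speeds; "tau": joint torques, N m; "eef_pos": TCP position; "tcp_rot": TCP orientation; "ft_force": force on the tool from outside, world axes, zero at the start; "moment": the same for the moment, N m; "opening": opening from 0.0 (shut) to 1.0 (fully open); "grip_force": force on a finger pad.
Only numpy, scipy, OpenCV 4.12 (cv2) and the standard library are available. Lean on these libraries where they do the work, as an engineer would, in place of code of your own. Each camera call takes 0.05 s, during which the arm holds its last target. There are 200 camera calls.

### The job

Check the index disc of the small bearing stand: with a fingertip against one of its black pins, flick the disc the way its blue arrows show, so that it runs free, untouched, at a brisk pace (at least a turn in three seconds) for three seconds or more. Then touch its top with a fingertip to brake it to a stop with the red pointer pointing at the yellow sector - it must not come to rest anywhere else - and take the finger away, leaving it stopped there. Do not lift or shift the stand, and leave the capacitor, tape roll and screwdriver where they are.

Things in the scene. Friction and masses are not known exactly. Their poses are not given: they have to be found in the camera images.
- stand: loose bearing stand, 2.5 kg, on four levelling feet: round dark plate 152 mm across, its top 34 mm above the bench, with a 60 mm wide tongue that reaches 120 mm from the axis towards the pointer; origin on the bench under the disc's axis, -x points to the red pointer, z up. Blue curved arrows on the disc show the way to spin: counter-clockwise from above
- disc: aluminium disc 140 mm across, 10 mm thick, on a free upright axis; origin on the axis at its underside, 48 mm above the bench, so its top is at 58 mm; own x points to the yellow sector's middle, z up. Once flicked it runs on, losing 0.3 to 0.6 rad/s each second, and stops after 5 to 15 s; a fingertip pressed on top stops it at once, but lifting it can let the disc slip back some 5 degrees
- mark (a point): middle of the yellow sector (40 degrees wide, from 22 to 68 mm from the axis), on the disc's top, 65 mm from the axis; turns with the disc
- lug_a (a point): centre of the top of one black pin (10 mm thick, standing 14 mm above the disc's top), 57 mm from the axis, a quarter turn counter-clockwise from the mark
- lug_b (a point): the same on the other black pin, a quarter turn clockwise from the mark
- pointer (a point): point fixed to the stand, 65 mm from the axis at the height of the disc's top, on the red pointer's line; the mark lies here when the disc is right. The pointer itself stands outside the disc's rim, 73 to 108 mm from the axis, no higher than the disc's top
- capacitor: loose brown capacitor can, 35 mm thick, 58 mm high, standing upright; origin under its middle. Leave alone
- tape_roll: loose amber tape roll, 75 mm across, 19 mm high, lying flat; origin under its middle. Leave alone
- screwdriver: loose screwdriver, 150 mm long, 18 mm thick, lying; origin under its middle. Leave alone

How it is judged (in metres and radians):
On the way, in this order (a step that is already met when the one before it is completed fails the run):
1. the disc runs counter-clockwise by itself, untouched, at 2.1 rad/s (a turn in three seconds) or more for 3 s (velocity of joint disc above 2.1 rad/s and contact force between each of the arm, the fingers and disc below 0.05 N), for 3 s.
2. a fingertip on the disc has stopped it with the mark at the pointer (contact force between the fingers and disc above 0.3 N and angular speed of disc below 0.1 rad/s and horizontal distance between mark and pointer below 0.0226 m), for 0.1 s.
At the end, for the whole second after the job is handed in: the disc is at rest with the pointer at the yellow sector (mark within 22.6 mm of the pointer site, that is 20 degrees), the stand within 20 mm of its start (pointer within 30 mm) and flat, and the capacitor (upright), tape roll and screwdriver each within 20 mm of their starts (horizontal distance between mark and pointer below 0.0226 m and angular speed of disc below 0.05 rad/s and distance of each of stand, capacitor, tape_roll, screwdriver from where it was at the start of the episode below 0.02 m and angle between stand's own z axis and vertical below 0.05 rad and angle between capacitor's own z axis and vertical below 0.2 rad and distance of pointer from where it was at the start of the episode below 0.03 m); the robot touches nothing.
It fails at once if the disc comes to rest away from the pointer after it has been set running (value of joint disc above 1.6 rad and velocity of joint disc between -0.03 and 0.03 rad/s and horizontal distance between mark and pointer above 0.0226 m).
It fails at once if the stand is shifted, tipped or lifted (distance of stand from where it was at the start of the episode above 0.02 m or angle between stand's own z axis and vertical above 0.1 rad or distance of pointer from where it was at the start of the episode above 0.03 m).
It fails at once if a bystander is moved, knocked over or lifted (distance of any of capacitor, tape_roll, screwdriver from where it was at the start of the episode above 0.02 m or angle between capacitor's own z axis and vertical above 0.3 rad).
It also fails if it takes over 50 s, if anything falls off the work surface, if the arm or the gripper's body presses on something with over 40 N, if the wrist force passes 120 N, or if a joint passes its speed limit or range.

## Working session

There is one attempt and no reset: what is moved stays moved. The work goes in short steps, Python scripts to look and compute and a tool call to move; the robot and the scene stay as the last step left them, time stands still between calls to the robot, and variables do not carry over. Pictures are saved under pics/ and viewed, at most 10 in all, crops included, and the job is handed in when it is done.

Besides the shell and the picture viewer there is one more tool, called as a command line: name --argument value ..., lists and objects as JSON in quotes. arm_command: Moves the arm, as the interface text tells. Scaled input: -1 to 1 covers 0.25 m each way for a shift and pi rad each way for a turn. Its arguments: {"type":"object","properties":{"rows":{"type":"array","items":{"type":"array"}},"claw":{"type":"number"}},"required":["rows"]}

```bash
mkdir -p pics; python3 - <<'E'
from cell import state, viewer, env, models
import cv2
s=state();print({k:s[k] for k in('t','eef_pos','tcp_rot','opening','ft_force')})
for c in('top','side'):
    p,d=viewer.read_camera(c);cv2.imwrite(f'pics/{c}0.png',p[:,:,::-1])
for l in('stand','disc','mark','lug_a','pointer','capacitor','tape_roll','screwdriver'):
    print(l,[(x['position'],x['confidence']) for x in models.mark_of('top',l)][:3])
E
```

```text
{'t': 0.0, 'eef_pos': array([ 161.13312032, -603.61400545,  214.04856247]), 'tcp_rot': array([-3.14046908e+00, -1.36920592e-04,  2.60772127e-01]), 'opening': 0.9992640014665993, 'ft_force': array([ 0.23088744, -0.80995976,  0.44219268])}
stand [([518.4, -20.3, 2.9], 0.95)]
disc [([518.2, -26.3, 46.5], 0.6)]
mark [([563.0, 20.7, 57.5], 0.59)]
lug_a [([559.0, -66.4, 69.5], 0.96), ([476.0, 15.0, 78.1], 0.9)]
pointer [([471.9, -68.1, 57.6], 0.61)]
capacitor [([402.6, 204.2, -2.5], 0.66)]
tape_roll [([387.2, 316.5, 3.3], 0.91)]
screwdriver [([670.7, -22.1, 1.7], 0.65), ([561.3, -70.6, 73.6], 0.46)]
```

View pics/top0.png

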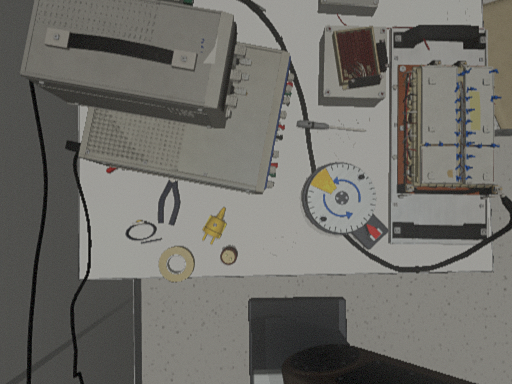

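View pics/side0.png

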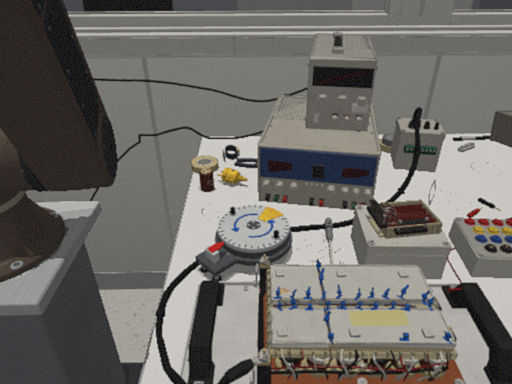

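The top view shows the disc at about (342,198), with the yellow sector up-left at (323,181), the red pointer down-right at (373,230), and lugs near (323,218) and (361,177). The side view agrees. An equipment chassis stands on the right, so I need heights around the disc.

```bash
cat >h.py <<'E'
from cell import state, viewer, env, models
import numpy as np, cv2
def cloud(c):
    p,d=viewer.read_camera(c); k=viewer.get_calibration(c)
    K=np.array(k['camera_matrix']);T=np.linalg.inv(np.array(k['world_to_cam']))
    v,u=np.mgrid[:384,:512]
    X=np.stack([(u-K[0,2])/K[0,0]*d,-(v-K[1,2])/K[1,1]*d,-d,np.ones_like(d)],-1)@T.T
    X=X[...,:3].astype(float);X[d<=0]=np.nan
    return p,X
def at(c,z,p=None):
    "image points on plane z -> world xy for whole picture"
    k=viewer.get_calibration(c);K=np.array(k['camera_matrix']);T=np.linalg.inv(np.array(k['world_to_cam']))
    v,u=np.mgrid[:384,:512]
    r=np.stack([(u-K[0,2])/K[0,0],-(v-K[1,2])/K[1,1],-np.ones(u.shape)],-1)@T[:3,:3].T
    return T[:3,3]+r*((z-T[2,3])/r[...,2])[...,None]
def yellow(p):
    h=cv2.cvtColor(p,cv2.COLOR_RGB2HSV)
    return (h[...,0]>18)&(h[...,0]<32)&(h[...,1]>150)&(h[...,2]>120)
E
python3 - <<'E'
from h import *
p,X=cloud('top')
z=X[...,2]
print('z map (x down from far, y left->right 200..-400)')
for x in range(900,340,-40):
    r=[]
    for y in range(260,-420,-40):
        m=(abs(X[...,0]-x)<20)&(abs(X[...,1]-y)<20)
        r.append('%4d'%np.nanpercentile(z[m],95) if m.any() else '   .')
    print(x,*r)
m=(abs(z-58)<5)&(np.hypot(X[...,0]-518,X[...,1]+24)<85)
pts=X[m][:,:2].astype(np.float32)
(c,r)=cv2.minEnclosingCircle(pts);print('disc top',c,r,pts.mean(0),len(pts),np.median(z[m]))
W=at('top',58);y=yellow(p)&(np.hypot(W[...,0]-518,W[...,1]+24)<75)
print('yellow',W[y].mean(0),y.sum())
h=cv2.cvtColor(p,cv2.COLOR_RGB2HSV)
rd=((h[...,0]<6)|(h[...,0]>174))&(h[...,1]>150)&(h[...,2]>100)&(np.hypot(W[...,0]-518,W[...,1]+24)<125)
print('red',W[rd].mean(0),rd.sum())
m=(z>66)&(z<80)&(np.hypot(X[...,0]-518,X[...,1]+24)<68)
print('lugs',X[m].round().tolist()[:40])
k=viewer.get_calibration('top');print(np.array(k['camera_matrix'])[0,0],np.linalg.inv(k['world_to_cam'])[:3,3])
E
```

```text
z map (x down from far, y left->right 200..-400)
900   79    .  127  126    1    0    1    1   40   45    3   12    1    1    1    1   -1
860    .    .    0  104   85    1   56   99  101   99   75   62   64   64   64   26    .
820    .    .  152  145   59   38   74  100   98  118   74   38   62   61   61   23    .
780  320  320  319  154  154   69   76  100  108  118   18   91   93   93   93   91    .
740  320  320  318  200  153   67   76  102  122  122   22   93   94  108   95  108    .
700  331  328  317  154  153   34   36   74   75   76   23   92   93  104   95  111    .
660  319  319  316  154  153   13   15   11    7    2   25   94   94  102   95   94    .
620  154  154  154  153  152    1   12    1    1    1   48   93   94  106  102   91    .
580  154  154  154  154  149    1   58   59   59    1   46   93   93  105   93    .    .
540  153  155  155  154   66   33   59   59   63   59   84   93   93   94   94   88    .
500    1   26    1    2    2   36   59   60   59   59   20   15   14   15   16   89    0
460   36   37    1    1    1    1   61   59   59   58   30   64   64   6
[... 634 characters left out ...]
, [557.0, -61.0, 70.0], [557.0, -62.0, 72.0], [557.0, -65.0, 71.0], [557.0, -67.0, 70.0], [557.0, -69.0, 69.0], [557.0, -71.0, 71.0], [555.0, -62.0, 72.0], [555.0, -64.0, 72.0], [555.0, -67.0, 71.0], [555.0, -69.0, 71.0], [553.0, -65.0, 68.0], [553.0, -67.0, 71.0], [479.0, 14.0, 67.0], [479.0, 13.0, 70.0], [479.0, 11.0, 71.0], [477.0, 15.0, 71.0], [477.0, 13.0, 70.0], [477.0, 12.0, 74.0], [477.0, 9.0, 73.0], [475.0, 17.0, 68.0], [475.0, 15.0, 70.0], [475.0, 13.0, 71.0], [475.0, 11.0, 73.0], [475.0, 10.0, 74.0], [473.0, 15.0, 72.0], [473.0, 13.0, 71.0], [473.0, 12.0, 74.0], [473.0, 9.0, 69.0], [471.0, 15.0, 69.0], [471.0, 13.0, 71.0]]
422.8937772500208 [494.37589698 150.53295479 909.81367928]
```

arm_command --rows '[[[0,0,0],-0.047],[[0,0,0],-0.047],[[0,0,0],-0.047],[[0,0,0],-0.047],[[0,0,0],-0.047]]' --claw 0

```text
t: 1.05
eef_pos: [161.2, -603.9, 214.7]
tcp_rot: [3.141, 0.0, 1.005]
ft_force: [0.3, 0.5, -0.7]
opening: 0.634
grip_force: 0.0
```

arm_command --rows '[[[0,0,0],-0.047],[[0,0,0],-0.022],[[0.08,0.025,0],0],[[0.165,0.051,0],0],[[0.165,0.051,0],0]]' --claw 0

```text
t: 1.55
eef_pos: [226.8, -517.9, 214.4]
tcp_rot: [-3.142, -0.0, 1.214]
ft_force: [1.2, -0.8, -0.2]
opening: 0.218
grip_force: 0.0
```

arm_command --rows '[[[0.165,0.051,0],0],[[0.165,0.051,0],0],[[0.165,0.051,0],0],[[0.165,0.051,0],0],[[0.165,0.051,0],0]]'

```text
t: 2.05
eef_pos: [358.8, -346.1, 214.9]
tcp_rot: [3.141, 0.0, 1.216]
ft_force: [1.0, 0.1, -0.3]
opening: 0.006
grip_force: 0.0
```

arm_command --rows '[[[0.165,0.051,0],0],[[0.165,0.051,0],0],[[0.165,0.051,0],0],[[0.165,0.051,0],0],[[0.165,0.051,0],0]]'

```text
t: 2.55
eef_pos: [490.4, -174.7, 214.9]
tcp_rot: [3.141, 0.0, 1.216]
ft_force: [0.2, -0.9, -0.5]
opening: 0.003
grip_force: 0.0
```

```bash
python3 - <<'E'
from h import *
s=state();e=np.array(s['eef_pos']);print(s['t'],e,s['tcp_rot'],s['opening'],s['joints'])
y=s['tcp_rot'][2];u=np.array([np.cos(y),np.sin(y)]);v=np.array([np.sin(y),-np.cos(y)])
d=e[:2]-np.array([516.5,-26.5]);print('uv rel axis',d@u,d@v)
p,X=cloud('side');cv2.imwrite('pics/side1.png',p[:,:,::-1])
p,X=cloud('top');cv2.imwrite('pics/top1.png',cv2.resize(p[100:280,220:440,::-1],None,fx=3,fy=3))
E
```

```text
2.55 [ 490.41105451 -174.74429032  214.86244751] [3.14104125e+00 1.44094917e-04 1.21586289e+00] 0.0031677683373523067 [-4.69175441e-01  3.42757072e-01  1.81226004e+00 -9.63018206e-05
  9.86011310e-01 -1.14188905e-01]
uv rel axis -148.07080565989872 27.0562229509805
```

View pics/top1.png

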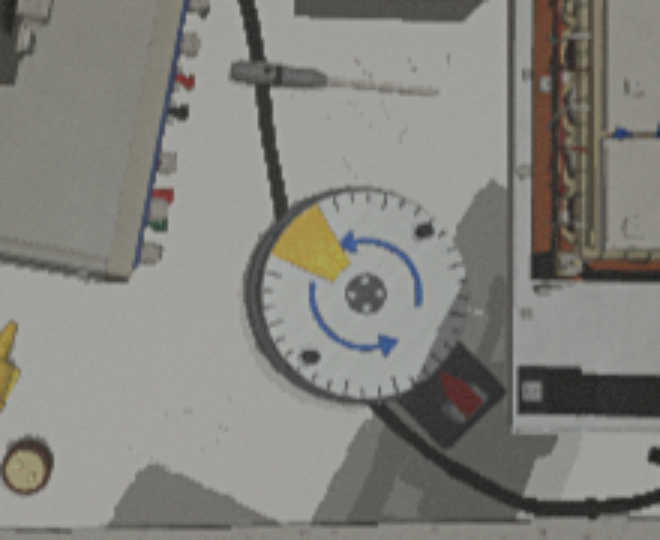

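View pics/side1.png

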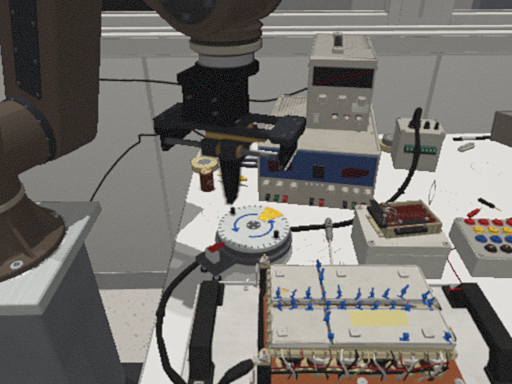

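The shut gripper is now right of the disc, with its tip at about (232,195) in the side view. The top crop shows the disc unchanged and the chassis wall about 20 mm beyond its rim, so the route in is clear.

arm_command --rows '[[[0.17,0.045,0],0],[[0.17,0.045,0],0],[[0.072,0.018,0.16],0],[[0,0,0.18],0],[[0,0,0.16],0]]'

```text
t: 3.15
eef_pos: [550.4, -89.0, 88.1]
tcp_rot: [3.141, 0.0, 1.217]
ft_force: [1.3, -0.9, -0.1]
opening: 0.004
grip_force: 0.0
```

```bash
cat >>h.py <<'E'
C=np.array([516.5,-26.5])
def uv():
    s=state();e=np.array(s['eef_pos']);y=s['tcp_rot'][2]
    u=np.array([np.cos(y),np.sin(y)]);v=np.array([np.sin(y),-np.cos(y)]);d=e[:2]-C
    print('t',s['t'],'uv',(d@u).round(1),(d@v).round(1),'z',e[2].round(1),'yaw',y,'f',np.round(s['ft_force'],1))
    return u,v
E
python3 - <<'E'
from h import *
u,v=uv()
for n,l in(('a',[475.5,13]),('b',[557.5,-66])):
    d=np.array(l)-C;print(n,d@u,d@v)
p,X=cloud('side')
z=X[...,2]
for lab,m in(('disc',(abs(z-58)<5)&(np.hypot(*(X[...,:2]-C).transpose(2,0,1))<80)),('lug',(z>66)&(z<78)&(np.hypot(*(X[...,:2]-C).transpose(2,0,1))<66))):
    q=X[m];print(lab,len(q));
    if lab=='disc': print(cv2.minEnclosingCircle(q[:,:2].astype(np.float32)),np.median(q,0))
    else:
        for sgn in(1,-1):
            w=q[sgn*(q[:,0]-C[0])>0]
            if len(w):print(len(w),np.median(w,0))
cv2.imwrite('pics/side2.png',cv2.resize(p[120:300,170:390,::-1],None,fx=3,fy=3))
E
```

```text
t 3.15 uv -46.8 53.4 z 88.1 yaw 1.2169287002451195 f [ 1.3 -0.9 -0.1]
a 22.84489640085318 -52.14748995334565
b -22.84489640085318 52.14748995334565
disc 2271
((514.9168090820312, -29.650455474853516), 76.3801040649414) [512.87605183 -40.89945339  59.37443395]
lug 46
21 [563.87460638 -68.35774666  71.4244068 ]
25 [480.92610779  10.36134533  72.50319155]
```

View pics/side2.png

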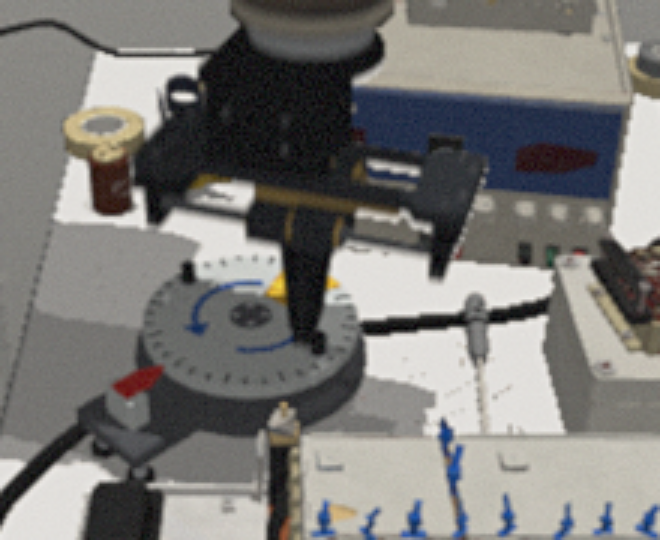

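The fingertip hovers just behind lug_b, clear of it (crop about (305,335) against the lug at (318,343)). Next I lower it, flick and lift.

arm_command --rows '[[[0,0,0.096],0],[[0.04,0,0],0],[[0.09,0,0],0],[[0.12,0,0],0],[[0,0,-0.19],0]]'

```text
t: 3.7
eef_pos: [571.1, -27.9, 110.9]
tcp_rot: [-3.134, 0.001, 1.217]
ft_force: [0.3, -0.5, 1.3]
opening: 0.003
grip_force: 0.0
```

```bash
cat >>h.py <<'E'
def ang(c='side'):
    t=state()['t'];p,d=viewer.read_camera(c);W=at(c,58)[...,:2]-C
    r=np.hypot(W[...,0],W[...,1]);m=yellow(p)&(r<72)&(r>15)
    q=W[m];return t,(np.degrees(np.arctan2(*q.mean(0)[::-1])) if len(q)>5 else None),len(q),p
E
python3 - <<'E'
from h import *
uv()
for i in range(6):
    a=ang('side');print(np.round(a[0],3),a[1],a[2])
p=a[3];cv2.imwrite('pics/side3.png',cv2.resize(p[120:300,170:390,::-1],None,fx=3,fy=3))
for i in range(2):
    a=ang('top');print(np.round(a[0],3),a[1],a[2])
uv()
E
```

```text
t 3.7 uv 17.6 51.7 z 110.9 yaw 1.2174221968983097 f [ 0.3 -0.5  1.3]
3.7 None 0
3.75 None 1
3.8 None 5
3.85 -163.6464091691461 22
3.9 -148.1440955306637 86
3.95 -134.17773848119046 148
4.0 None 0
4.05 None 0
t 4.1 uv 15.4 53.5 z 112.9 yaw 1.2153071358861478 f [-1.3 -0.1 -1.2]
```

View pics/side3.png

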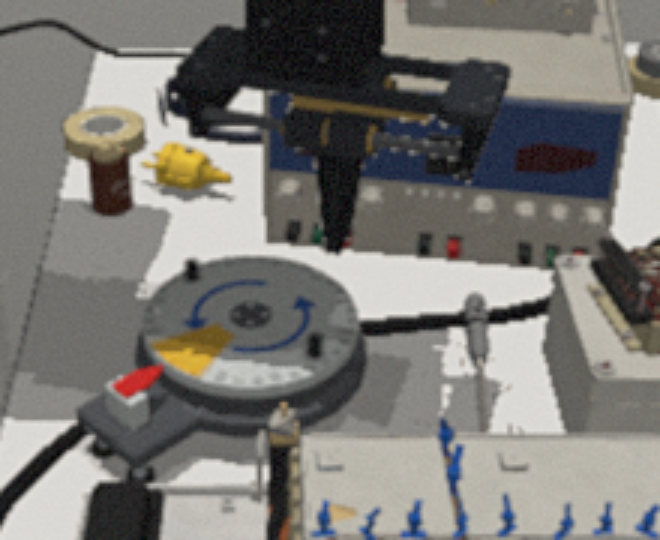

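The disc runs at about 5 rad/s, with the yellow sector passing the pointer (crop (190,350)) and the finger clear. I'll park it high over the inner part of the disc and time the run.

arm_command --rows '[[[-0.03,-0.043,0],0],[[-0.03,-0.043,0.05],0],[[0,0,0.08],0],[[0,0,0],0],[[0,0,0],0]]'

```text
t: 4.6
eef_pos: [546.9, -37.2, 80.4]
tcp_rot: [-3.14, 0.0, 1.216]
ft_force: [-0.6, 0.2, 0.5]
opening: 0.006
grip_force: 0.0
```

arm_command --rows '[[[0,0,0],0],[[0,0,0],0],[[0,0,0],0],[[0,0,0],0],[[0,0,0],0]]'

```text
t: 5.1
eef_pos: [547.0, -37.1, 80.8]
tcp_rot: [3.141, 0.0, 1.216]
ft_force: [0.5, 0.3, 0.2]
opening: 0.006
grip_force: 0.0
```

arm_command --rows '[[[0,0,0],0],[[0,0,0],0],[[0,0,0],0],[[0,0,0],0],[[0,0,0],0]]'

```text
t: 5.6
eef_pos: [546.9, -37.1, 80.6]
tcp_rot: [-3.142, 0.0, 1.216]
ft_force: [-0.4, -0.5, 0.2]
opening: 0.005
grip_force: 0.0
```

arm_command --rows '[[[0,0,0],0],[[0,0,0],0],[[0,0,0],0],[[0,0,0],0],[[0,0,0],0]]'

```text
t: 6.1
eef_pos: [547.0, -37.1, 80.6]
tcp_rot: [3.142, 0.0, 1.216]
ft_force: [-0.9, -0.2, 0.8]
opening: 0.002
grip_force: 0.0
```

```bash
sed -i 's/\[...,1\]>150)&(h\[...,2\]>120)/[...,1]>130)\&(h[...,2]>60)/' h.py; python3 - <<'E'
from h import *
uv()
for i in range(16):
    a=ang('side');print(np.round(a[0],3),a[1],a[2])
E
```

```text
t 6.1 uv 0.6 32.3 z 80.6 yaw 1.2158234920936721 f [-0.9 -0.2  0.8]
6.1 162.2247232545046 199
6.15 177.00093079768152 207
6.2 -167.83621934152072 221
6.25 -152.67048034078647 223
6.3 -138.15018311565788 238
6.35 -123.37826048127538 245
6.4 -109.39508895859386 247
6.45 -95.39636699255593 252
6.5 -81.7339843318631 252
6.55 -68.25168015672556 249
6.6 -55.375801322086566 247
6.65 -43.05857712613906 234
6.7 -30.577846169719436 230
6.75 -18.64355270211868 214
6.8 -6.646568137028512 211
6.85 4.670496323079158 198
```

arm_command --rows '[[[0,0,0],0],[[0,0,0],0],[[0,0,0],0],[[0,0,0],0],[[0,0,0],0]]'

```text
t: 7.4
eef_pos: [546.9, -37.1, 80.6]
tcp_rot: [3.142, 0.0, 1.216]
ft_force: [0.4, -0.1, -1.2]
opening: 0.003
grip_force: 0.0
```

arm_command --rows '[[[0,0,0],0],[[0,0,0],0],[[0,0,0],0],[[0,0,0],0],[[0,0,0],0]]'

```text
t: 7.9
eef_pos: [547.0, -37.1, 80.6]
tcp_rot: [3.142, 0.0, 1.216]
ft_force: [-0.7, 1.0, -0.5]
opening: 0.006
grip_force: 0.0
```

arm_command --rows '[[[0,0,0],0],[[0,0,0],0],[[0,0,0],0],[[0,0,0],0],[[0,0,0],0]]'

```text
t: 8.4
eef_pos: [547.0, -37.1, 80.6]
tcp_rot: [3.141, 0.0, 1.216]
ft_force: [0.0, -0.7, 0.7]
opening: 0.002
grip_force: 0.0
```

arm_command --rows '[[[0,0,0],0],[[0,0,0],0],[[0,0,0],0],[[0,0,0],0],[[0,0,0],0]]'

```text
t: 8.9
eef_pos: [547.0, -37.1, 80.6]
tcp_rot: [3.142, 0.0, 1.216]
ft_force: [0.1, -0.6, 0.2]
opening: 0.004
grip_force: 0.0
```

arm_command --rows '[[[0,0,0],0],[[0,0,0],0],[[0,0,0],0],[[0,0,0],0],[[0,0,0],0]]'

```text
t: 9.4
eef_pos: [546.9, -37.1, 80.6]
tcp_rot: [3.142, 0.0, 1.216]
ft_force: [-0.9, 0.3, 1.2]
opening: 0.004
grip_force: 0.0
```

arm_command --rows '[[[0,0,0.03],0],[[0,0,0.026],0],[[0,0,0],0],[[0,0,0],0],[[0,0,0],0]]'

```text
t: 9.9
eef_pos: [547.0, -37.2, 66.6]
tcp_rot: [3.142, 0.0, 1.216]
ft_force: [-0.8, 0.2, -1.1]
opening: 0.01
grip_force: 0.0
```

```bash
python3 - <<'E'
from h import *
uv()
for i in range(16):
    a=ang('side');print(np.round(a[0],3),np.round(a[1],1),a[2])
E
```

```text
t 9.9 uv 0.6 32.3 z 66.6 yaw 1.2158137193690706 f [-0.8  0.2 -1.1]
9.9 -76.1 250
9.95 -67.5 255
10.0 -59.1 249
10.05 -51.1 246
10.1 -43.1 242
10.15 -35.1 236
10.2 -27.8 226
10.25 -20.1 213
10.3 -12.8 204
10.35 -5.3 186
10.4 1.6 173
10.45 9.1 162
10.5 15.7 144
10.55 21.7 125
10.6 27.3 100
10.65 32.1 74
```

arm_command --rows '[[[0,0,0],0],[[0,0,0],0],[[0,0,0],0],[[0,0,0],0],[[0,0,0],0]]'

```text
t: 11.2
eef_pos: [547.0, -37.1, 66.6]
tcp_rot: [3.142, 0.0, 1.216]
ft_force: [-0.2, 0.2, -0.0]
opening: 0.004
grip_force: 0.0
```

```bash
python3 - <<'E'
from h import *
for i in range(6):
    a=ang('side');print(np.round(a[0],3),a[1],a[2])
E
```

```text
11.2 112.14266960380337 171
11.25 119.23606991935334 175
11.3 126.3997304894689 180
11.35 133.4934883763947 182
11.4 140.1939546734248 189
11.45 146.77951177292852 192
```

```bash
python3 - <<'E'
from h import *
for i in range(4):
    a=ang('side');print(np.round(a[0],3),a[1],a[2])
p=a[3];h=cv2.cvtColor(p,cv2.COLOR_RGB2HSV);W=at('side',58)[...,:2]-C;r=np.hypot(W[...,0],W[...,1])
m=((h[...,0]<6)|(h[...,0]>174))&(h[...,1]>130)&(h[...,2]>60)&(r>68)&(r<120)
q=W[m].mean(0);print('ptr',np.degrees(np.arctan2(q[1],q[0])),m.sum(),q,state()['t'])
E
```

```text
11.5 154.60024171558268 202
11.55 161.00500465738324 200
11.6 167.66315699923837 204
11.65 174.78267988862896 209
ptr -138.062033371375 109 [-47.35954097 -42.54996659] 11.7
```

arm_command --rows '[[[0,0,0],0],[[0,0,0.018],0],[[0,0,0.026],0],[[0,0,0],0],[[0,0,0],0]]'

```text
t: 12.2
eef_pos: [547.3, -37.1, 58.0]
tcp_rot: [3.139, -0.0, 1.216]
ft_force: [-10.3, 2.7, 37.4]
opening: 0.004
grip_force: 18.7
```

```bash
python3 - <<'E'
from h import *
uv()
for i in range(3):
    a=ang('side');print(np.round(a[0],3),a[1],a[2])
uv()
E
```

```text
t 12.2 uv 0.8 32.6 z 58.0 yaw 1.216086379099699 f [-10.3   2.7  37.4]
12.2 -141.25822561487408 239
12.25 -141.4939051231468 240
12.3 -141.4939051231468 240
t 12.35 uv 0.8 32.6 z 58.0 yaw 1.2160996947541327 f [-8.5  2.3 36.6]
```

arm_command --rows '[[[0,0,-0.004],0],[[0,0,-0.004],0],[[0,0,-0.08],0],[[0,0,-0.16],0],[[0,0,-0.16],0]]'

```text
t: 12.85
eef_pos: [546.5, -37.1, 157.9]
tcp_rot: [-3.14, 0.0, 1.216]
ft_force: [-0.2, -1.1, -0.6]
opening: 0.004
grip_force: 0.0
```

```bash
python3 - <<'E'
from h import *
uv()
for i in range(4):
    a=ang('side');print(np.round(a[0],3),a[1],a[2])
cv2.imwrite('pics/side4.png',cv2.resize(a[3][120:300,170:390,::-1],None,fx=3,fy=3))
for l in('stand','capacitor','tape_roll','screwdriver'):
    print(l,[(x['position'],x['confidence']) for x in models.mark_of('side',l)][:2])
E
```

```text
t 12.85 uv 0.5 31.8 z 157.9 yaw 1.215836759377193 f [-0.2 -1.1 -0.6]
12.85 -141.56275155940384 239
12.9 -141.54815022775466 239
12.95 -141.58663442728044 240
13.0 -141.54131510763273 239
stand [([515.8, -29.0, 1.0], 0.56)]
capacitor [([404.6, 205.7, 1.1], 0.64)]
tape_roll [([389.5, 310.4, -1.4], 0.73), ([553.2, -72.1, 72.8], 0.66)]
screwdriver [([670.6, -22.7, 1.6], 0.64)]
```

View pics/side4.png

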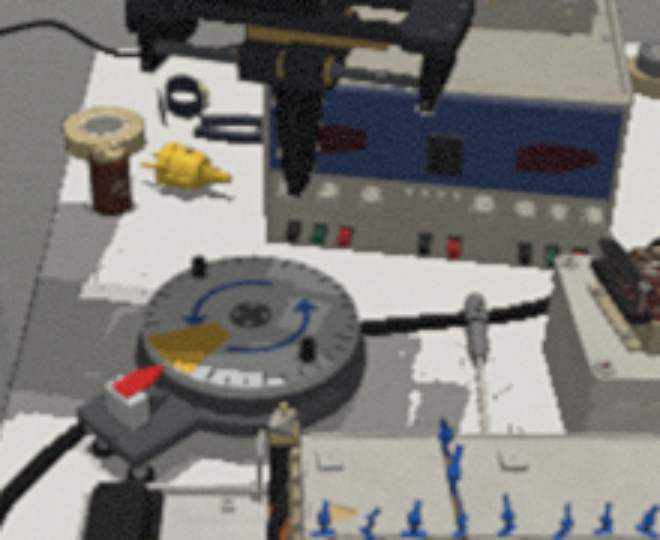

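The disc is at rest with the yellow sector (crop (190,345)) at the red pointer. The finger is clear and the other items are where they started.

```bash
python3 -c "
from cell import env
print(env.job_done())"
```

```text
the job is handed in; nothing more can be done
None
```

Job handed in, no verdict returned: the disc was flicked counter-clockwise to about 5 rad/s and ran free for over 3 s, was braked by fingertip about 4° from the pointer, inside the yellow sector, and stayed at rest there, with the stand and bystanders in place to within measurement error.

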